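Restock the drilling station's feed lane, first in, first out

ROBOT

A 7-joint arm with a two-finger parallel gripper is mounted at the origin on the work surface. World frame = base frame: x ahead of the robot, y to its left, z up, the work surface at z = 0. Lengths are in m, angles in rad, forces in N, time in s.
With the tool pointing down it reaches from about 0.4 to 0.9 m from the base axis. Payload 5.5 kg.
Tool frame: the origin (TCP) lies midway between the tips of the shut fingers; the grasp point (between the pads) lies 19 mm behind it (manip.grip_depth is the distance from the TCP to the grasp point, in m); z points along the fingers, y is the line along which they close (so a half turn about z gives the same grasp; the last joint's range is limited). The gripper opens to 92 mm and grips with 3 to 60 N. Pads are 19 mm wide; open, the fingers measure 130 mm over their backs; the gripper's body (75 mm by 190 mm) begins 47 mm behind the grasp point.
Start: joints at [1.419, 0.501, -0.427, 1.55, 0.221, 1.138, -0.21], TCP at [0.262, -0.595, 0.189] pointing down, gripper open.
Joint ranges: [-2.88, 2.88], [-0.31, 2.03], [-1.54, 1.56], [0.2, 2.42], [-1.41, 4.55], [0.19, 2.02], [-2.57, 2.57]. Speed limits (rad/s): [2.57, 2.57, 3.14, 3.14, 3.14, 3.14, 3.14].

INTERFACE

Orientations are given as a unit quaternion [x, y, z, w].
In Python, from bench import manip, effector, viewer gives the robot as it stands. Calls block until the motion is done:
- manip.move_pose(position, orientation): joint-space move of the TCP to a pose.
- manip.servo_line(position, ori=None, vel=0.15): straight line of the TCP; ori=None keeps the orientation; vel is the mean speed in m/s.
- manip.movej(angles): joint-space move.
- effector.open_jaws() and effector.close(f_grip=None): open the fingers fully, or close them until they stop; f_grip is the grip in N (None keeps the last).
- manip.sleep(seconds).
- manip.solve_ik(position, orientation): joint angles nearest the present ones, or None.
- viewer.get_image(name): name is "scene" or "top" or "wrist"; returns the picture (480x640x3 uint8, red, green, blue); there is no depth.
- viewer.get_calibration(name): a dict with "vfov" (degrees; the focal length in pixels is half the picture's height over the tangent of half this angle, whatever the lens; pixels are square), "cx", "cy" (the principal point, pixels), "eye" and "attitude" of the camera in the world. Camera axes: x right, y down, z forward; pixel columns grow to the right and rows downward; lengths in m; the calibration is good to about 2 mm. A picture is of the moment at which its call begins: read the wrist's pose just before it. get_calibration takes no time and is no camera call; for the wrist camera it gives the pose at the moment of the call.
A pose or a line that the arm cannot do raises manip.PlanningError and nothing moves.
- manip.hand_in(): hands the job in; it is judged then, once.
Readings, each from a call of its own:
- manip.current_clock(): time.
- manip.current_q(): joint angles.
- manip.current_joint_velocities(): joint speeds.
- manip.current_tau(): joint torques, N m.
- manip.current_tool_pos(): TCP position.
- manip.current_tcp_rot(): TCP orientation.
- manip.current_force(): force on the tool from outside, world axes, zero at the start.
- manip.current_wrist_torque(): the same for the moment, N m.
- manip.current_finger_gap(): finger opening in m.
- manip.current_gripper_force(): force on a finger pad.
Only numpy, scipy, OpenCV 4.12 (cv2) and the standard library are available. Lean on these libraries where they do the work, as an engineer would, in place of code of your own. Each camera call takes 0.05 s, during which the arm holds its last target. There are 200 camera calls.

TASK

Restock the aluminium feed lane first in, first out: first bring the leftover block already in the lane forward onto the rubber pad next to the steel stop. Then move the three new blocks from the blue tray into the lane behind it, one at a time and in the order they stand in the tray, starting at the tray's handle end, each onto the next free pad counting away from the stop. Set every block down gently, never dropped, so that all four end upright, square in the lane and let go, and leave the caliper and the drill where they are.

Things in the scene. Friction and masses are not known exactly. Their poses are not given: they have to be found in the camera images.
- lane: Fixed aluminium U channel, 236 x 58 mm. Origin: centre of its underside, on the bench; y along the lane, x across, z up. Floor top at z = 8 mm, 52 mm wide; side walls 3 mm thick, tops at z = 18 mm. Four black rubber pads 46 x 46 mm, flush in the floor, centred at y = -84, -28, +28, +84 mm, are the places, one block each; the end with the stop is the front.
- stop: Fixed upright dark steel block across one end of the lane, 58 mm wide, 16 thick, 38 high (at the lane's y = +120 or -120 mm; which end differs from start to start). Origin: centre of its underside, at bench height. Pads lie centred 36, 92, 148, 204 mm from it along the lane. The lane's other end has an open white loading roller between cheeks, 22 mm high.
- tray: Fixed blue plastic tray, 185 x 60 mm, 20 high, a row of three open pockets 55 x 50 mm. Origin: centre of its underside; y along the row, x across. Pockets centred at y = -60, 0, +60 mm; floor top at z = 5 mm, wall and divider tops at z = 20 mm. One new block stands in each pocket at the start, in an order that differs from start to start.
- handle: Black bow handle, fixed upright on one end of the tray, 58 mm wide, 12 thick, top 44 mm above the bench (at the tray's y = +100.5 or -100.5 mm; which end differs from start to start). Origin: under it at bench height. The pocket nearest the handle is the first: pockets lie centred 40.5, 100.5, 160.5 mm from it. The other end has a small blank white tag, 29 mm high.
- old: Leftover aluminium block, at the start about half way along the lane: 36 mm (x, across the lane) x 40 mm (y, along it) x 46 mm high, a groove 12 mm wide and deep along y in its top. Origin: centre of its underside. About 0.17 kg. Square to the lane within 0.12 rad. Grip it across x, above the lane's walls.
- clevis: New aluminium block, a fork: 36 mm (x, across the row) x 40 mm (y, along it) x 54 mm high, with a slot 14 mm wide and 24 mm deep along x in its top between two cheeks. Origin: centre of its underside. About 0.17 kg. In a tray pocket at the start, square to it within 0.08 rad. Grip it across x, above the tray's walls.
- toe: New aluminium block, stepped: 36 mm (x, across the row) x 40 mm (y, along it); 54 mm high from y = -20 to +7 mm, then a ledge 32 mm high. Origin: centre of its underside. About 0.18 kg. In a tray pocket at the start, square to it within 0.08 rad. Grip it across x, above the tray's walls.
- bush: New aluminium block with a 20 mm round bore in its top: 36 mm (x, across the row) x 40 mm (y, along it) x 50 mm high. Origin: centre of its underside. About 0.16 kg. In a tray pocket at the start, square to it within 0.08 rad. Grip it across x, above the tray's walls.
- caliper: Steel caliper with a grey slide, loose, lying flat on the bench to the left of the work, 235 mm long along its x, 12 mm high. Origin: centre of the beam at bench height. Not to be disturbed.
- drill: Blue and black cordless drill, loose, standing on its battery to the right of the work, 210 mm high, chuck towards its own -x (tip 160 mm from the origin). Origin: centre of the battery's underside. Not to be disturbed.

How it is judged:
On the way, in this order (a step that is already met when the one before it is completed fails the run):
1. the leftover block stands on the pad next to the stop while all three new blocks still stand in the tray (horizontal distance between old and stop between 0.024 and 0.048 m and x of old in the frame of lane between -0.014 and 0.014 m and z of old in the frame of lane between 0.004 and 0.012 m and angle between old's own z axis and vertical below 0.12 rad and ((horizontal distance between clevis and handle between 0.0265 and 0.0545 m and x of clevis in the frame of tray between -0.016 and 0.016 m and z of clevis in the frame of tray below 0.012 m) or (horizontal distance between toe and handle between 0.0265 and 0.0545 m and x of toe in the frame of tray between -0.016 and 0.016 m and z of toe in the frame of tray below 0.012 m) or (horizontal distance between bush and handle between 0.0265 and 0.0545 m and x of bush in the frame of tray between -0.016 and 0.016 m and z of bush in the frame of tray below 0.012 m)) and ((horizontal distance between clevis and handle between 0.0865 and 0.1145 m and x of clevis in the frame of tray between -0.016 and 0.016 m and z of clevis in the frame of tray below 0.012 m) or (horizontal distance between toe and handle between 0.0865 and 0.1145 m and x of toe in the frame of tray between -0.016 and 0.016 m and z of toe in the frame of tray below 0.012 m) or (horizontal distance between bush and handle between 0.0865 and 0.1145 m and x of bush in the frame of tray between -0.016 and 0.016 m and z of bush in the frame of tray below 0.012 m)) and ((horizontal distance between clevis and handle between 0.1465 and 0.1745 m and x of clevis in the frame of tray between -0.016 and 0.016 m and z of clevis in the frame of tray below 0.012 m) or (horizontal distance between toe and handle between 0.1465 and 0.1745 m and x of toe in the frame of tray between -0.016 and 0.016 m and z of toe in the frame of tray below 0.012 m) or (horizontal distance between bush and handle between 0.1465 and 0.1745 m and x of bush in the frame of tray between -0.016 and 0.016 m and z of bush in the frame of tray below 0.012 m))), for 0.2 s.
2. the block from the pocket at the handle stands on the second pad, the other two still in the tray (horizontal distance between old and stop between 0.024 and 0.048 m and x of old in the frame of lane between -0.014 and 0.014 m and z of old in the frame of lane between 0.004 and 0.012 m and angle between old's own z axis and vertical below 0.12 rad and ((horizontal distance between clevis and stop between 0.08 and 0.104 m and x of clevis in the frame of lane between -0.014 and 0.014 m and z of clevis in the frame of lane between 0.004 and 0.012 m and angle between clevis's own z axis and vertical below 0.12 rad) or (horizontal distance between toe and stop between 0.08 and 0.104 m and x of toe in the frame of lane between -0.014 and 0.014 m and z of toe in the frame of lane between 0.004 and 0.012 m and angle between toe's own z axis and vertical below 0.12 rad) or (horizontal distance between bush and stop between 0.08 and 0.104 m and x of bush in the frame of lane between -0.014 and 0.014 m and z of bush in the frame of lane between 0.004 and 0.012 m and angle between bush's own z axis and vertical below 0.12 rad)) and ((horizontal distance between clevis and handle between 0.0865 and 0.1145 m and x of clevis in the frame of tray between -0.016 and 0.016 m and z of clevis in the frame of tray below 0.012 m) or (horizontal distance between toe and handle between 0.0865 and 0.1145 m and x of toe in the frame of tray between -0.016 and 0.016 m and z of toe in the frame of tray below 0.012 m) or (horizontal distance between bush and handle between 0.0865 and 0.1145 m and x of bush in the frame of tray between -0.016 and 0.016 m and z of bush in the frame of tray below 0.012 m)) and ((horizontal distance between clevis and handle between 0.1465 and 0.1745 m and x of clevis in the frame of tray between -0.016 and 0.016 m and z of clevis in the frame of tray below 0.012 m) or (horizontal distance between toe and handle between 0.1465 and 0.1745 m and x of toe in the frame of tray between -0.016 and 0.016 m and z of toe in the frame of tray below 0.012 m) or (horizontal distance between bush and handle between 0.1465 and 0.1745 m and x of bush in the frame of tray between -0.016 and 0.016 m and z of bush in the frame of tray below 0.012 m))), for 0.2 s.
3. the block from the middle pocket stands on the third pad, the last one still in the tray (horizontal distance between old and stop between 0.024 and 0.048 m and x of old in the frame of lane between -0.014 and 0.014 m and z of old in the frame of lane between 0.004 and 0.012 m and angle between old's own z axis and vertical below 0.12 rad and ((horizontal distance between clevis and stop between 0.08 and 0.104 m and x of clevis in the frame of lane between -0.014 and 0.014 m and z of clevis in the frame of lane between 0.004 and 0.012 m and angle between clevis's own z axis and vertical below 0.12 rad) or (horizontal distance between toe and stop between 0.08 and 0.104 m and x of toe in the frame of lane between -0.014 and 0.014 m and z of toe in the frame of lane between 0.004 and 0.012 m and angle between toe's own z axis and vertical below 0.12 rad) or (horizontal distance between bush and stop between 0.08 and 0.104 m and x of bush in the frame of lane between -0.014 and 0.014 m and z of bush in the frame of lane between 0.004 and 0.012 m and angle between bush's own z axis and vertical below 0.12 rad)) and ((horizontal distance between clevis and stop between 0.136 and 0.16 m and x of clevis in the frame of lane between -0.014 and 0.014 m and z of clevis in the frame of lane between 0.004 and 0.012 m and angle between clevis's own z axis and vertical below 0.12 rad) or (horizontal distance between toe and stop between 0.136 and 0.16 m and x of toe in the frame of lane between -0.014 and 0.014 m and z of toe in the frame of lane between 0.004 and 0.012 m and angle between toe's own z axis and vertical below 0.12 rad) or (horizontal distance between bush and stop between 0.136 and 0.16 m and x of bush in the frame of lane between -0.014 and 0.014 m and z of bush in the frame of lane between 0.004 and 0.012 m and angle between bush's own z axis and vertical below 0.12 rad)) and ((horizontal distance between clevis and handle between 0.1465 and 0.1745 m and x of clevis in the frame of tray between -0.016 and 0.016 m and z of clevis in the frame of tray below 0.012 m) or (horizontal distance between toe and handle between 0.1465 and 0.1745 m and x of toe in the frame of tray between -0.016 and 0.016 m and z of toe in the frame of tray below 0.012 m) or (horizontal distance between bush and handle between 0.1465 and 0.1745 m and x of bush in the frame of tray between -0.016 and 0.016 m and z of bush in the frame of tray below 0.012 m))), for 0.2 s.
At the end, for the whole second after the job is handed in: The leftover block stands on the pad at the stop and the three new blocks on the second, third and fourth pads from the stop, in tray order from the handle end; each upright, within 12 mm of its pad's centre along the lane and 14 mm across, square to the lane within 0.22 rad and at rest (horizontal distance between old and stop between 0.024 and 0.048 m and x of old in the frame of lane between -0.014 and 0.014 m and z of old in the frame of lane between 0.004 and 0.012 m and angle between old's own z axis and vertical below 0.12 rad and ((horizontal distance between clevis and stop between 0.08 and 0.104 m and x of clevis in the frame of lane between -0.014 and 0.014 m and z of clevis in the frame of lane between 0.004 and 0.012 m and angle between clevis's own z axis and vertical below 0.12 rad) or (horizontal distance between toe and stop between 0.08 and 0.104 m and x of toe in the frame of lane between -0.014 and 0.014 m and z of toe in the frame of lane between 0.004 and 0.012 m and angle between toe's own z axis and vertical below 0.12 rad) or (horizontal distance between bush and stop between 0.08 and 0.104 m and x of bush in the frame of lane between -0.014 and 0.014 m and z of bush in the frame of lane between 0.004 and 0.012 m and angle between bush's own z axis and vertical below 0.12 rad)) and ((horizontal distance between clevis and stop between 0.136 and 0.16 m and x of clevis in the frame of lane between -0.014 and 0.014 m and z of clevis in the frame of lane between 0.004 and 0.012 m and angle between clevis's own z axis and vertical below 0.12 rad) or (horizontal distance between toe and stop between 0.136 and 0.16 m and x of toe in the frame of lane between -0.014 and 0.014 m and z of toe in the frame of lane between 0.004 and 0.012 m and angle between toe's own z axis and vertical below 0.12 rad) or (horizontal distance between bush and stop between 0.136 and 0.16 m and x of bush in the frame of lane between -0.014 and 0.014 m and z of bush in the frame of lane between 0.004 and 0.012 m and angle between bush's own z axis and vertical below 0.12 rad)) and ((horizontal distance between clevis and stop between 0.192 and 0.216 m and x of clevis in the frame of lane between -0.014 and 0.014 m and z of clevis in the frame of lane between 0.004 and 0.012 m and angle between clevis's own z axis and vertical below 0.12 rad) or (horizontal distance between toe and stop between 0.192 and 0.216 m and x of toe in the frame of lane between -0.014 and 0.014 m and z of toe in the frame of lane between 0.004 and 0.012 m and angle between toe's own z axis and vertical below 0.12 rad) or (horizontal distance between bush and stop between 0.192 and 0.216 m and x of bush in the frame of lane between -0.014 and 0.014 m and z of bush in the frame of lane between 0.004 and 0.012 m and angle between bush's own z axis and vertical below 0.12 rad)) and linear speed of each of old, clevis, toe, bush below 0.02 m/s and angular speed of each of old, clevis, toe, bush below 0.2 rad/s and (angle between the x axis of old and the x axis of lane, either way round below 0.22 rad or angle between the y axis of old and the x axis of lane, either way round below 0.22 rad) and (angle between the x axis of clevis and the x axis of lane, either way round below 0.22 rad or angle between the y axis of clevis and the x axis of lane, either way round below 0.22 rad) and (angle between the x axis of toe and the x axis of lane, either way round below 0.22 rad or angle between the y axis of toe and the x axis of lane, either way round below 0.22 rad) and (angle between the x axis of bush and the x axis of lane, either way round below 0.22 rad or angle between the y axis of bush and the x axis of lane, either way round below 0.22 rad)); the robot touches nothing.
It fails at once if a block is dropped or thrown (falls free, faster than 0.6 m/s) ((linear speed of old above 0.6 m/s and contact force between old and the fingers below 0.2 N) or (linear speed of clevis above 0.6 m/s and contact force between clevis and the fingers below 0.2 N) or (linear speed of toe above 0.6 m/s and contact force between toe and the fingers below 0.2 N) or (linear speed of bush above 0.6 m/s and contact force between bush and the fingers below 0.2 N)).
It fails at once if a block is knocked over (tilts by more than 0.7 rad) (angle between any of old, clevis, toe, bush's own z axis and vertical above 0.7 rad).
It fails at once if the caliper or the drill is shifted by more than 20 mm (distance of any of caliper, drill from where it was at the start of the episode above 0.02 m).
It also fails if it takes over 93 s, if anything falls off the work surface, if the arm or the gripper's body presses on something with over 40 N, if the wrist force passes 120 N, or if a joint passes its speed limit or range.

## Working session

There is one attempt and no reset: what is moved stays moved. The work goes in short steps, each a Python script; the robot and the scene stay as the last script left them, time stands still between calls to the robot, and variables do not carry over. Pictures are saved under pics/ and viewed, at most 14 in all, crops included, and the job is handed in when it is done.

```bash
mkdir -p pics; ls; python3 - <<'E'
from bench import manip, effector, viewer
import cv2
for n in("scene","top"):
    cv2.imwrite(f"pics/{n}0.png",viewer.get_image(n)[:,:,::-1]); print(n,viewer.get_calibration(n))
print(viewer.get_calibration("wrist"),manip.current_tool_pos(),manip.current_tcp_rot(),manip.grip_depth,manip.current_clock())
E
```

```text
pics
scene {'vfov': 49.1007032706886, 'cx': 325.9351395296132, 'cy': 240.3205121262674, 'eye': array([1.35581161, 0.47331056, 0.70952364]), 'attitude': array([ 0.4376175 ,  0.77753526, -0.39602546, -0.21701079])}
top {'vfov': 49.712479637838776, 'cx': 317.675204767875, 'cy': 235.2170366243101, 'eye': array([ 0.41472542, -0.01691775,  1.11635999]), 'attitude': array([-0.6949832 ,  0.71536699, -0.05245689,  0.04996696])}
{'vfov': 69.15899676527953, 'cx': 320.0191088816697, 'cy': 240.2797762666332, 'eye': array([ 0.33534219, -0.56231148,  0.38427561]), 'attitude': array([ 0.82860024, -0.54035146, -0.0809644 ,  0.12201107])} [ 0.2616462  -0.59423642  0.18807853] [ 9.78558667e-01  2.05966349e-01 -1.50450934e-04 -8.80749125e-04] 0.0188 0.1
```

View pics/top0.png

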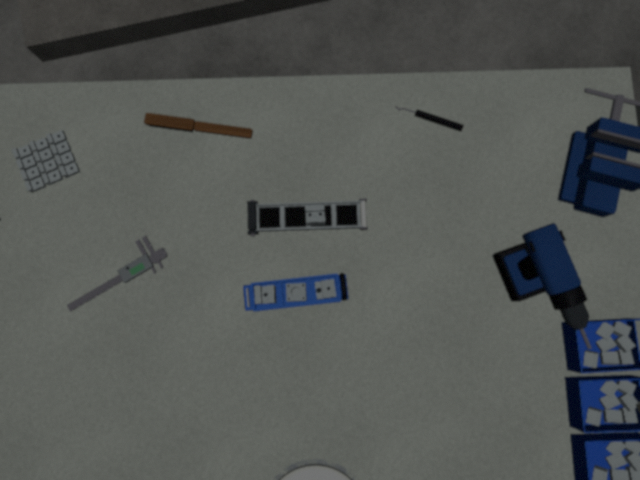

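View pics/scene0.png

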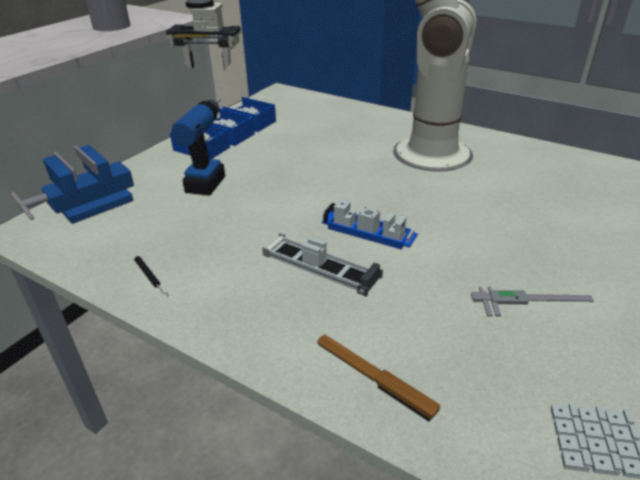

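The top picture shows the lane centred near (307,216), with the stop at its left end (253,217) and old at (317,213). The tray has its handle on the right (344,286) and blocks at (325,289), (296,292) and (265,294). I'll work out coarse positions, rise clear of the drill and look from the wrist.

```bash
cat > h.py <<'E'
from bench import manip, effector, viewer
import cv2, numpy as np
from scipy.spatial.transform import Rotation as R
def ray(c,uv):
    f=240/np.tan(np.radians(c['vfov']/2))
    uv=np.atleast_2d(uv).astype(float)
    d=np.c_[(uv-[c['cx'],c['cy']])/f,np.ones(len(uv))]
    return R.from_quat(c['attitude']).apply(d)
def px2w(c,uv,z):
    d=ray(c,uv); return c['eye']+d*((z-c['eye'][2])/d[:,2])[:,None]
def w2px(c,p):
    q=R.from_quat(c['attitude']).inv().apply(np.atleast_2d(p)-c['eye']); f=240/np.tan(np.radians(c['vfov']/2))
    return q[:,:2]/q[:,2:]*f+[c['cx'],c['cy']]
def down(yaw):  # tool z down, tool y (closing line) along world direction yaw
    y=np.array([np.cos(yaw),np.sin(yaw),0]); z=np.array([0,0,-1.]); x=np.cross(y,z)
    return R.from_matrix(np.c_[x,y,z]).as_quat()
E
python3 - <<'E'
from h import *
c=viewer.get_calibration("top")
for n,uv,z in [("stop",(253,217),.038),("roller",(363,214),.022),("old",(317,213),.054),("handle",(344,286),.044),("p1",(325,289),.057),("p2",(296,292),.055),("p3",(265,294),.057),("tag",(247,297),.02)]:
    print(n,px2w(c,uv,z)[0].round(3))
cw=viewer.get_calibration("wrist"); T=R.from_quat(manip.current_tcp_rot())
print("cam in tool",T.inv().apply(cw['eye']-manip.current_tool_pos()),(T.inv()*R.from_quat(cw['attitude'])).as_matrix().round(2))
E
```

```text
stop [0.615 0.113 0.038]
roller [ 0.618 -0.122  0.022]
old [ 0.617 -0.023  0.054]
handle [ 0.464 -0.074  0.044]
p1 [ 0.458 -0.035  0.057]
p2 [0.454 0.025 0.055]
p3 [0.452 0.088 0.057]
tag [0.448 0.129 0.02 ]
cam in tool [ 8.03256741e-02  1.40258843e-04 -1.96192150e-01] [[-0.   -0.96 -0.29]
 [ 1.   -0.   -0.  ]
 [ 0.   -0.29  0.96]]
```

```bash
python3 - <<'E'
from h import *
p=manip.current_tool_pos()
manip.servo_line([p[0],p[1],.40],vel=.3)
for y in (0,np.pi): print(y,[None if q is None else q.round(2) for q in [manip.solve_ik(P,down(y)) for P in([.53,0,.3],[.615,.08,.05],[.62,-.09,.05],[.45,.09,.05],[.458,-.035,.05])]])
E
```

```text
0 [array([ 0.94,  0.4 , -1.28,  1.69,  0.4 ,  1.34, -0.4 ]), array([ 0.39,  0.72, -0.79,  1.72,  0.61,  0.96, -0.64]), array([ 0.67,  0.74, -0.82,  1.71,  0.63,  0.98, -0.38]), array([ 0.49,  0.5 , -0.9 ,  2.12,  0.56,  0.78, -0.76]), array([ 0.9 ,  0.6 , -1.09,  2.11,  0.72,  0.86, -0.62])]
3.141592653589793 [None, array([ 0.64,  1.04, -1.31,  1.72,  1.06,  1.27,  2.22]), array([-0.49,  0.76,  0.86,  1.75, -0.68,  0.96, -2.5 ]), array([ 0.74,  0.78, -1.3 ,  2.11,  0.92,  1.02,  2.08]), array([-0.87,  0.63,  1.13,  2.16, -0.79,  0.85, -2.38])]
```

```bash
python3 - <<'E'
from h import *
manip.move_pose([.53,.05,.22],down(0))
c=viewer.get_calibration("wrist"); im=viewer.get_image("wrist"); np.save("c1.npy",c,allow_pickle=True)
cv2.imwrite("pics/w1.png",im[:,:,::-1]); print(manip.current_clock(),c)
E
```

```text
3.55 {'vfov': 69.15899676527953, 'cx': 320.0191088816697, 'cy': 240.2797762666332, 'eye': array([0.53216985, 0.1280708 , 0.41611597]), 'attitude': array([ 9.89189632e-01, -1.26669513e-03,  9.34447584e-05,  1.46636485e-01])}
```

View pics/w1.png

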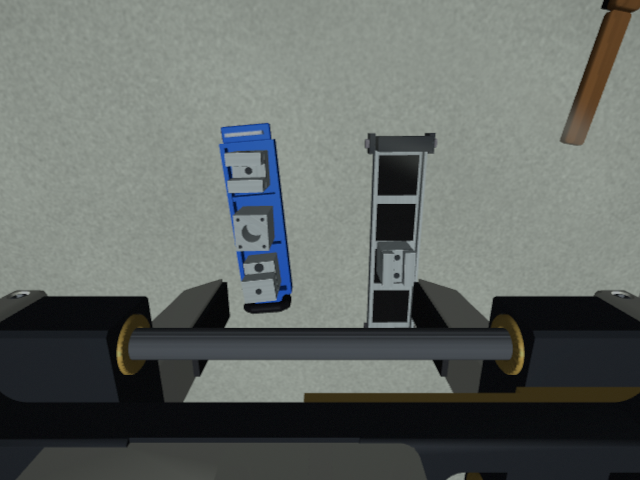

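The wrist view shows the whole lane, with the stop at (402,143) and old at (395,265), and the whole tray, with the handle at (268,305) and blocks at (260,280), (252,230) and (247,170). I'll enlarge it for accurate corners.

```bash
python3 - <<'E'
import cv2
im=cv2.imread("pics/w1.png")[115:335,210:445]; im=cv2.convertScaleAbs(cv2.resize(im,None,fx=2.7,fy=2.7,interpolation=3),alpha=1.3)
for v in range(120,335,20): cv2.putText(im,str(v),(0,int((v-115)*2.7)),0,.35,(0,0,255)); cv2.line(im,(25,int((v-115)*2.7)),(634,int((v-115)*2.7)),(0,0,255),1) if 0 else None
cv2.imwrite("pics/w1c.png",im); print(im.shape)
E
```

```text
(594, 634, 3)
```

View pics/w1c.png

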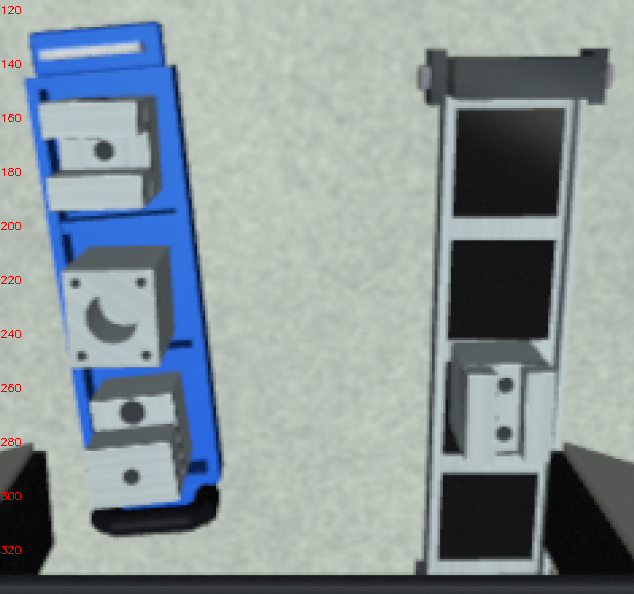

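```bash
cat >> h.py <<'E'
from scipy.optimize import least_squares
def fit(c,uv,loc,x0=(.5,0,0)):
    uv=np.array(uv,float); loc=np.array(loc,float)/1000
    def w(p): return np.c_[loc[:,:2]@np.array([[np.cos(p[2]),np.sin(p[2])],[-np.sin(p[2]),np.cos(p[2])]])+p[:2],loc[:,2]]
    r=least_squares(lambda p:(w2px(c,w(p))-uv).ravel(),x0,x_scale=[.01,.01,.1])
    return r.x, r.fun.reshape(-1,2)
E
python3 - <<'E'
from h import *
c=np.load("c1.npy",allow_pickle=True).item()
s=lambda L:np.array(L)/2.7+[210,115]
D={}
def do(n,uv,loc):
    D[n],r=fit(c,s(uv),loc); print(n,D[n].round(4),"rms px",np.sqrt((r**2).mean()).round(2))
do("lane",[(456,108),(564,108),(452,215),(560,217),(451,240),(554,240),(448,337),(548,339),(442,475),(538,473),(439,558),(533,559)],
 [(x,y,8) for y in(107,61,51,5,-61,-107) for x in(-23,23)])
q=lambda z,y1=20,y0=-20:[(-18,y1,z),(18,y1,z),(-18,y0,z),(18,y0,z)]
do("clevis",[(38,104),(137,100),(48,209),(143,208)],q(59))
do("bush",[(63,271),(153,267),(73,366),(163,362)],q(55))
do("toe",[(85,448),(170,443),(93,510),(181,500),(90,400),(174,393)],q(59,7,-20)+[(-18,20,37),(18,20,37)])
do("old",[(467,372),(554,364),(465,460),(553,455)],q(54))
do("tray",[(25,80),(175,66),(221,475)],[(-30,92.5,20),(30,92.5,20),(30,-92.5,20)])
def loc(p,f): 
    d=p[:2]-f[:2]; a=f[2]; return (np.array([np.cos(a)*d[0]+np.sin(a)*d[1],-np.sin(a)*d[0]+np.cos(a)*d[1]])*1000).round(1),(p[2]-a).round(3)
print("old/lane",loc(D["old"],D["lane"]))
for n in("clevis","bush","toe"): print(n,loc(D[n],D["tray"]))
np.save("D.npy",D,allow_pickle=True)
ct=viewer.get_calibration("top"); l=D["lane"]
print("lane stop in top",w2px(ct,[l[0]-120e-3*np.sin(l[2]),l[1]+.12*np.cos(l[2]),.038]),w2px(ct,[*D["bush"][:2],.055]))
E
```

```text
lane [ 0.6232 -0.0014  0.0056] rms px 0.45
clevis [0.4552 0.0914 0.0154] rms px 0.35
bush [0.4588 0.0275 0.0421] rms px 0.28
toe [ 0.4629 -0.033   0.0897] rms px 0.41
old [ 0.6198 -0.0143  0.0603] rms px 0.4
tray [0.4599 0.0292 0.083 ] rms px 1.02
old/lane (array([ -3.5, -13. ]), np.float64(0.055))
clevis (array([ 0.5, 62.3]), np.float64(-0.068))
bush (array([-1.2, -1.6]), np.float64(-0.041))
toe (array([ -2.1, -62.3]), np.float64(0.007))
lane stop in top [[250.07502669 213.54414795]] [[294.51400478 289.69365943]]
```

Sizes, gaps and angles agree with what is given. The top camera's coarse points differ by a few mm, so I'll check x against the fingers from near before the grasp.

```bash
python3 - <<'E'
from h import *
D=np.load("D.npy",allow_pickle=True).item(); o=D["old"]
manip.move_pose([o[0],o[1],.12],down(o[2])); manip.servo_line([o[0],o[1],.062],vel=.1)
c=viewer.get_calibration("wrist"); im=viewer.get_image("wrist"); np.save("c2.npy",c,allow_pickle=True)
print(manip.current_clock(),w2px(c,[*manip.current_tool_pos()]),w2px(c,[o[0],o[1],.054]))
cv2.imwrite("pics/w2.png",im[:,:,::-1])
E
```

```text
4.9833 [[317.74322009 271.86652559]] [[317.08945173 267.26708277]]
```

View pics/w2.png

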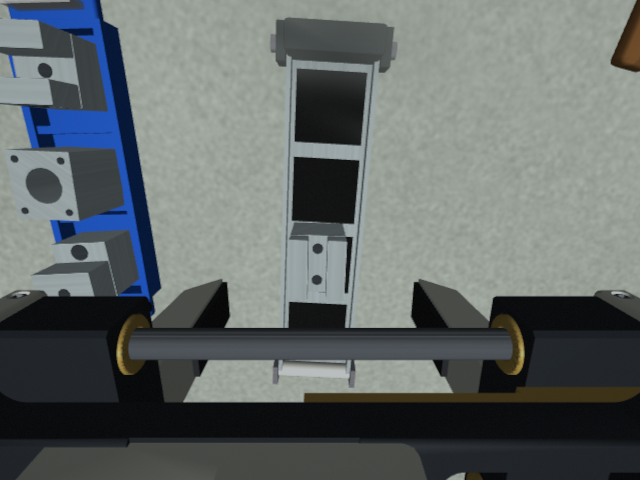

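Here old's top is at about (290,237)–(346,302), between the fingers. The stop-end pad is at (297,70)–(365,146) and the next at (292,157)–(355,223). I'll refit from these points.

```bash
python3 - <<'E'
from h import *
c=np.load("c2.npy",allow_pickle=True).item()
print("eye",c['eye'])
q=lambda z,y1=20,y0=-20:[(-18,y1,z),(18,y1,z),(-18,y0,z),(18,y0,z)]
L=[(297,70),(368,73),(294,142),(364,146),(293,157),(357,158),(292,221),(355,223)];Lm=[(x,y,8) for y in(107,61,51,5) for x in(-23,23)]
O=[(290,237),(348,238),(289,300),(345,303)]
for n,uv,loc in(("lane",L,Lm),("old",O,q(54))):
    p,r=fit(c,uv,loc); print(n,p.round(4),r.round(1).tolist())
    f=least_squares(lambda s:(fit(dict(c,eye=c['eye']+[0,0,s[0]]),uv,loc)[1]).ravel(),[0],diff_step=None,x_scale=.01); print("height shift",f.x,f.cost)
E
```

```text
eye [0.61667091 0.0650227  0.258247  ]
lane [ 0.6231 -0.0013  0.0091] [[-0.2, -1.1], [-1.1, -0.2], [0.7, -0.1], [-3.1, -0.6], [1.2, -0.3], [2.7, 2.2], [0.4, -0.4], [-0.5, 0.7]]
height shift [0.00014301] 13.677144224605508
old [ 0.6204 -0.0163  0.0271] [[-0.4, 1.8], [0.4, 2.7], [0.1, -1.8], [-0.1, -3.1]]
height shift [-0.00766273] 6.754241805906659
```

```bash
cat >> h.py <<'E'
LANE=np.array([.6231,-.0014,.007])
def pad(k):  # k=0 at stop; lane y toward stop
    y=.084-.056*k; a=LANE[2]; return LANE[0]-y*np.sin(a),LANE[1]+y*np.cos(a)
def pick(x,y,yaw,z,up=.10):
    manip.servo_line([x,y,z],ori=down(yaw),vel=.12); effector.close(25); manip.sleep(.1)
    print("gap",manip.current_finger_gap(),"F",manip.current_gripper_force())
    manip.servo_line([x,y,up],vel=.15)
def snap(n):
    c=viewer.get_calibration("wrist"); im=viewer.get_image("wrist"); np.save(n+".npy",c,allow_pickle=True); cv2.imwrite(f"pics/{n}.png",im[:,:,::-1])
E
python3 - <<'E'
from h import *
pick(.620,-.0155,.045,.025,up=.06)
x,y=pad(0); manip.servo_line([x,y,.06],ori=down(LANE[2]),vel=.12)
print(manip.current_force(),manip.current_tool_pos(),(x,y),manip.current_clock()); snap("w3")
E
```

```text
gap 0.0003595110659346727 F 0.0
[ 0.40604736  0.23385132 -1.1454765 ] [0.62258644 0.08139562 0.05964285] (np.float64(0.6225120048019882), np.float64(0.0825979420084035)) 8.3333
```

View pics/w3.png

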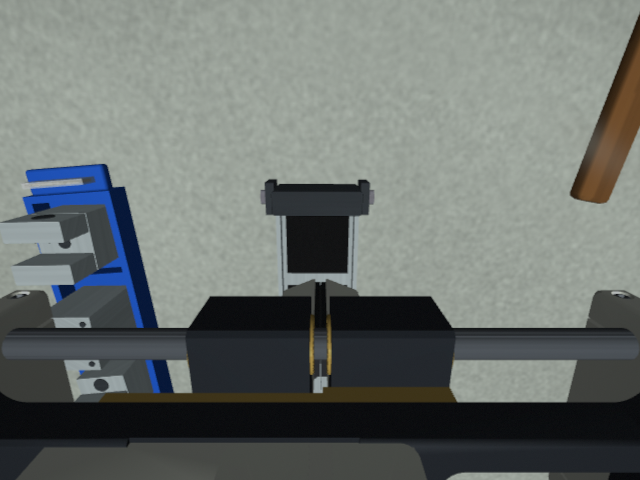

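The fingers closed on nothing. In w3 they are shut and empty, with tips near (320,285), and by my reckoning they end about 38 mm above the reported TCP. I'll check that in the first scene picture and with a light touch on the bench.

```bash
python3 - <<'E'
from h import *
c=viewer.get_calibration("scene"); t=np.array([.2616,-.5942,.188]); y=R.from_quat([.97856,.20597,0,0]).as_matrix()[:,1]
for dz in(0,.038): print(dz,w2px(c,[t+y*.046+[0,0,dz],t-y*.046+[0,0,dz]]).round(0).tolist())
# bench touch, shut fingers, clear spot between tray and lane
manip.servo_line([.60,.0,.12],vel=.2)
manip.servo_line([.545,.02,.12],vel=.2)
f0=manip.current_force()[2]
for z in [.06,.04]+[.03-.004*i for i in range(1,16)]:
    try: manip.servo_line([.545,.02,z],vel=.08 if z>=.03 else .04)
    except manip.PlanningError as e: print("plan",z,e); break
    f=manip.current_force()[2]-f0
    if abs(f)>2: print("touch",z,f,manip.current_tool_pos()); break
else: print("none",z)
manip.servo_line([.545,.02,.12],vel=.2); print(manip.current_clock())
E
```

```text
0 [[195.0, 80.0], [226.0, 81.0]]
0.038 [[193.0, 67.0], [224.0, 68.0]]
none -0.03
15.7
```

The scene picture agrees: the tips at (192,67) and (222,67) match an offset of 38 mm, and there was no touch down to a TCP of -30 mm. I'll finish the touch to get the exact value.

```bash
python3 - <<'E'
from h import *
f0=manip.current_force()[2]
manip.servo_line([.545,.02,-.028],vel=.25)
for i in range(18):
    z=-.029-.001*i
    manip.servo_line([.545,.02,z],vel=.03)
    f=manip.current_force()[2]-f0
    if abs(f)>2.5: print("touch",z,f,manip.current_tool_pos()); break
else: print("none",z)
manip.servo_line([.545,.02,.05],vel=.25); effector.open_jaws(); print(manip.current_clock(),manip.current_finger_gap())
E
```

```text
touch -0.038000000000000006 6.622562483453737 [ 0.54510962  0.02000128 -0.03735552]
20.9 0.09196335721531076
```

Touch at TCP z = -0.0375, so the real tips sit 37 mm above the reported TCP. I'll correct for that and redo the grasp of old.

```bash
cat >> h.py <<'E'
TIP=.037   # real tip height = TCP height + TIP
_down=down
def line(x,y,ztip,yaw,vel): manip.servo_line([x,y,ztip-TIP],ori=_down(yaw),vel=vel)
def pick(x,y,yaw,ztip,up):
    line(x,y,up,yaw,.3); line(x,y,ztip,yaw,.1); effector.close(25)
    print("gap",manip.current_finger_gap(),"F",manip.current_gripper_force())
    line(x,y,up,yaw,.12); print("held gap",manip.current_finger_gap())
def place(x,y,ztip,up):
    line(x,y,up,LANE[2],.15); f0=manip.current_force()[2]; line(x,y,ztip+.006,LANE[2],.12); line(x,y,ztip,LANE[2],.02)
    print("dF",manip.current_force()[2]-f0)
E
python3 - <<'E'
from h import *
line(.620,-.0155,.10,.045,.3)
pick(.620,-.0155,.045,.025,up=.05)
x,y=pad(0); line(x,y,.05,LANE[2],.12)
print(manip.current_clock()); snap("w4")
E
```

```text
gap 0.036346219918917885 F 25.00000610947609
held gap 0.036166587971501976
24.2833
```

View pics/w4.png

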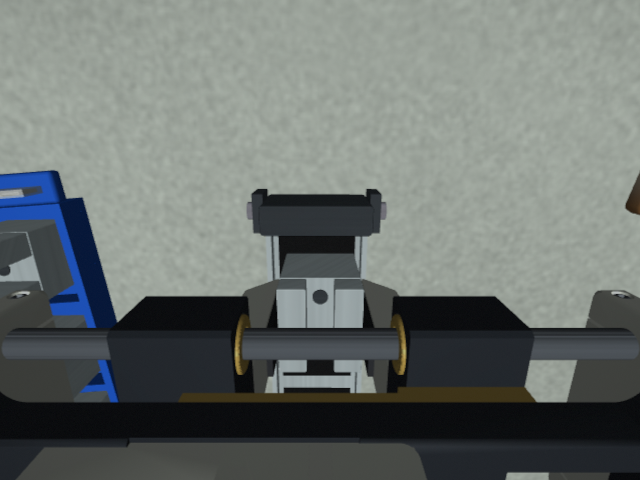

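Old is held square, with its top front edge at row 280 between columns 276 and 364, centred over the lane. I'll check its offset along the lane from that edge and set it down.

```bash
python3 - <<'E'
from h import *
c=np.load("w4.npy",allow_pickle=True).item()
e=px2w(c,[(320,280)],.079)[0]; x,y=pad(0); off=e[1]-.020-y; print("edge",e,"offset",off)
if abs(off)<.008: y-=off
else: raise SystemExit("check")
place(x,y,.0253,.05)
effector.open_jaws(); line(x,y,.12,LANE[2],.3)
x,y=.53,.05; line(x,y,.22+TIP,0,.3); print(manip.current_clock()); snap("w5")
im=cv2.imread("pics/w5.png")[100:340,200:450]; cv2.imwrite("pics/w5c.png",cv2.convertScaleAbs(cv2.resize(im,None,fx=2.4,fy=2.4,interpolation=3),alpha=1.3))
E
```

```text
edge [0.62408101 0.10455877 0.079     ] offset 0.0019608256062960128
dF 1.0982653120009176
27.5333
```

View pics/w5c.png

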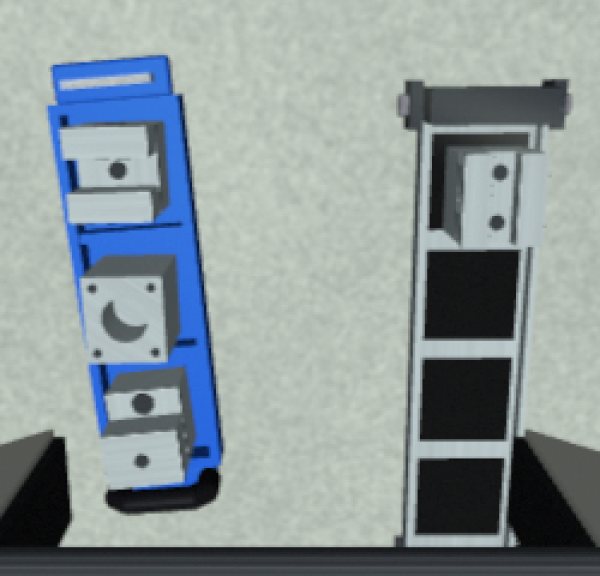

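Old stands on the stop-end pad: in the crop its top spans (465,155) to (543,247), and the tray blocks are untouched. I'll fit its pose and the tray blocks again.

```bash
python3 - <<'E'
from h import *
c=np.load("w5.npy",allow_pickle=True).item(); s=lambda L:np.array(L)/2.4+[200,100]
q=lambda z,y1=20,y0=-20:[(-18,y1,z),(18,y1,z),(-18,y0,z),(18,y0,z)]
for n,uv,l in(("old",[(465,155),(545,150),(463,245),(543,247)],q(54)),
 ("clevis",[(60,128),(147,125),(68,222),(153,222)],q(59)),
 ("bush",[(80,279),(164,275),(88,362),(169,361)],q(55)),
 ("toe",[(103,435),(183,430),(110,489),(186,484),(105,389),(181,387)],q(59,7,-20)+[(-18,20,37),(18,20,37)]),
 ("lane",[(427,252),(520,250),(424,340),(515,338),(420,358),(512,358),(419,441),(508,440)],[(x,y,8) for y in(51,5,-5,-51) for x in(-23,23)])):
    p,r=fit(c,s(uv),l); print(n,p.round(4),np.sqrt((r**2).mean()).round(2))
print(pad(0),manip.current_clock())
E
```

```text
old [0.6242 0.0801 0.0358] 0.86
clevis [0.4554 0.0914 0.0124] 0.28
bush [0.4586 0.027  0.0211] 0.47
toe [ 0.4639 -0.0327  0.0696] 0.71
lane [ 0.6232 -0.0017  0.0109] 0.39
(np.float64(0.6225120048019882), np.float64(0.0825979420084035)) 27.5833
```

```bash
cat >> h.py <<'E'
def transfer(p,k,d=0,z=.024,up=.085):
    x=p[0]-d*np.sin(p[2]); y=p[1]+d*np.cos(p[2])
    manip.move_pose([x,y,up-TIP],_down(p[2])); pick(x,y,p[2],z,up)
    X,Y=pad(k); Y+=d; place(X,Y,z+.0033,up)
    effector.open_jaws(); line(X,Y,up+.02,LANE[2],.3)
E
python3 - <<'E'
from h import *
transfer((.4635,-.0328,.078),1,d=-.003)
line(.53,.05,.22+TIP,0,.3); print(manip.current_clock()); snap("w6")
im=cv2.imread("pics/w6.png")[100:340,200:450]; cv2.imwrite("pics/w6c.png",cv2.convertScaleAbs(cv2.resize(im,None,fx=2.4,fy=2.4,interpolation=3),alpha=1.3))
E
```

```text
gap 0.03549425397891048 F 24.956932961940765
held gap 0.03603245998770928
dF -0.43494217195689266
35.475
```

View pics/w6c.png

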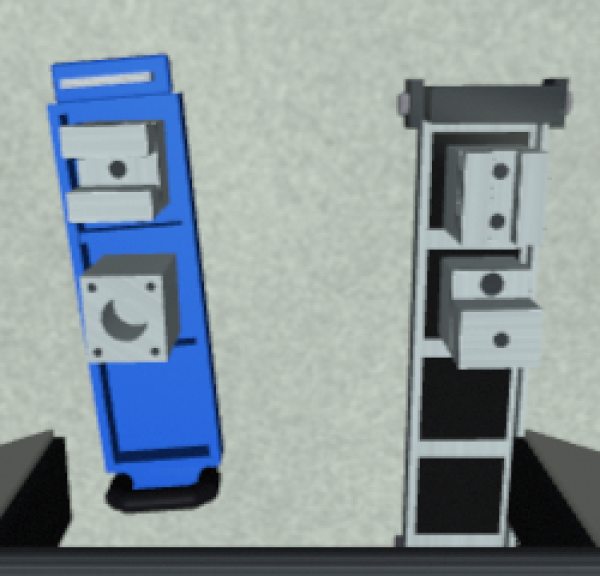

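Toe stands on the second pad, with its tall top at (457,308)–(540,367), square and upright. Next, bush.

```bash
python3 - <<'E'
from h import *
c=np.load("w6.npy",allow_pickle=True).item()
p,r=fit(c,np.array([(457,312),(541,307),(460,368),(539,366)])/2.4+[200,100],[(-18,7,59+3),(18,7,62),(-18,-20,62),(18,-20,62)]); print("toe",p.round(4),np.abs(r).max().round(1),pad(1))
if abs(p[1]-pad(1)[1])>.008 or abs(p[0]-pad(1)[0])>.009: raise SystemExit("off")
transfer((.4587,.0272,.035),2)
line(.53,.05,.22+TIP,0,.3); print(manip.current_clock()); snap("w7")
im=cv2.imread("pics/w7.png")[100:340,200:450]; cv2.imwrite("pics/w7c.png",cv2.convertScaleAbs(cv2.resize(im,None,fx=2.4,fy=2.4,interpolation=3),alpha=1.3))
E
```

```text
toe [0.6241 0.0263 0.0579] 0.7 (np.float64(0.6229040016006627), np.float64(0.026599314002801168))
gap 0.035800411281430175 F 24.999870099127293
held gap 0.035734155814718054
dF 0.8072855704678455
43.4417
```

View pics/w7c.png

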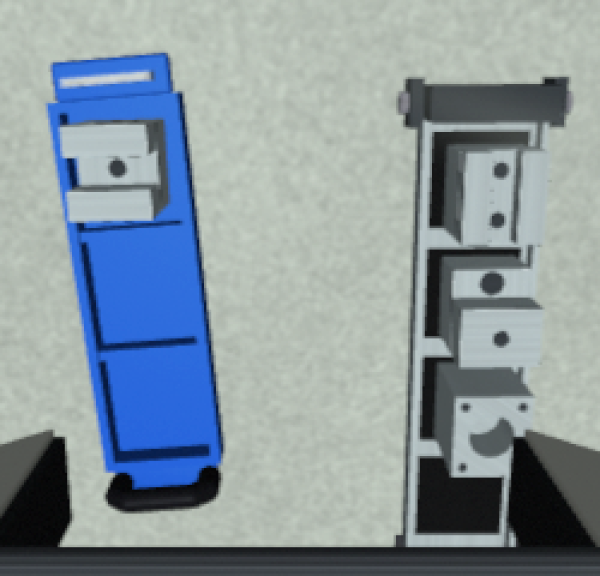

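Bush stands on the third pad, its top corners at (451,398), (534,395) and (451,477). Now clevis goes to the last pad.

```bash
python3 - <<'E'
from h import *
c=np.load("w7.npy",allow_pickle=True).item()
p,r=fit(c,np.array([(451,398),(534,395),(451,477)])/2.4+[200,100],[(-18,20,58),(18,20,58),(-18,-20,58)]); print("bush",p.round(4),np.abs(r).max().round(1),pad(2))
if abs(p[1]-pad(2)[1])>.008 or abs(p[0]-pad(2)[0])>.009: raise SystemExit("off")
transfer((.4553,.0914,.02),3)
line(.56,-.03,.24+TIP,0,.3); print(manip.current_clock()); snap("w8")
im=cv2.imread("pics/w8.png")[80:330,250:450]; cv2.imwrite("pics/w8c.png",cv2.convertScaleAbs(cv2.resize(im,None,fx=2.4,fy=2.4,interpolation=3),alpha=1.3))
E
```

```text
bush [ 0.625  -0.0294  0.0346] 0.8 (np.float64(0.6232959983993372), np.float64(-0.029399314002801158))
gap 0.03575882650784531 F 24.999708719551563
held gap 0.035742264208497326
dF 0.8499700478193182
51.8833
```

View pics/w8c.png

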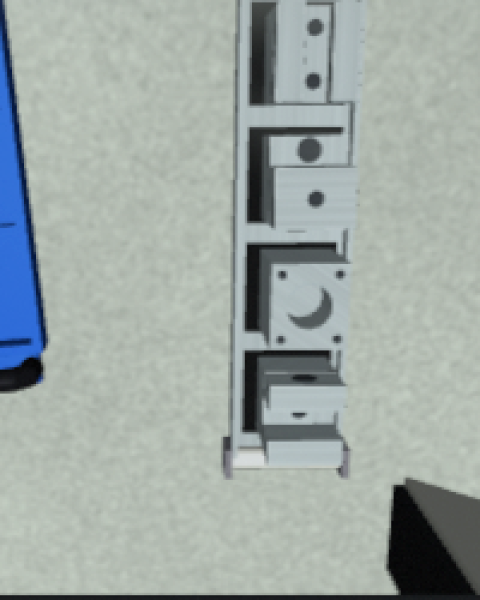

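All four blocks stand upright and in order. Clevis is on the last pad, its top corners near (266,388), (347,385), (266,467) and (346,466). One check of its pose, then I'll hand in.

```bash
python3 - <<'E'
from h import *
c=np.load("w8.npy",allow_pickle=True).item()
p,r=fit(c,np.array([(266,388),(347,385),(266,467),(346,466)])/2.4+[250,80],[(-18,20,62),(18,20,62),(-18,-20,62),(18,-20,62)]); print("clevis",p.round(4),np.abs(r).max().round(1),pad(3))
if abs(p[1]-pad(3)[1])<.008 and abs(p[0]-pad(3)[0])<.009: print(manip.hand_in())
E
```

```text
clevis [ 0.6259 -0.0862  0.0352] 1.1 (np.float64(0.6236879951980118), np.float64(-0.08539794200840349))
the job is handed in; nothing more can be done
None
```

I handed the job in at about 52 s: old, toe, bush and clevis stand in that order from the stop, each fitted within about 3 mm of its pad centre, after a first grasp of old closed on air because the real fingertips sit 37 mm above the reported TCP; no verdict came back, and I did not re-check the caliper or drill at the end.

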